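# Refit the throttle knob on the train controller and hold it pressed

## Robot

A 6-joint arm with a two-finger parallel gripper is mounted at the origin on the work surface. World frame = base frame: x ahead of the robot, y to its left, z up, the work surface at z = 0. Lengths are in mm, angles in rad, forces in N, time in s.
With the tool pointing down it reaches from about 250 to 775 mm from the base axis. Payload 8.9 kg.
Tool frame: the origin (TCP) lies between the finger pads; the fingertips stand 19 mm ahead of it and the grasp point (between the pads) is the TCP; z points along the fingers, x is the direction in which the jaws open and shut, and the axes are right-handed (so a half turn about z gives the same grasp; the last joint's range is limited). The gripper opens to 85 mm and grips with 20 to 120 N. Pads are 22 mm wide; open, the fingers measure 114 mm over their backs; the gripper's body (76 mm by 85 mm) begins 54 mm behind the grasp point. The pads swing forward as they close: fully open they stand 13 mm farther back than shut.
Start: joints at [1.003, 0.291, -0.153, 1.127, 0, 1.431], TCP at [218.279, 477.471, 250.305] pointing down, gripper open.
Joint ranges: [-2.52, 2.52], [-0.91, 1.74], [-1.3, 1.37], [-1.96, 2.02], [-1.52, 1.47], [-3.14, 3.14]. Speed limits (rad/s): [2.22, 2.22, 2.79, 3.14, 3.14, 3.14].

## Interface

Orientations are given as a unit quaternion [x, y, z, w].
In Python, from workcell import r gives the robot as it stands.
- The arm moves only by the tool play_rows, never from a script. Its argument "increments" is text: rows parted by semicolons, each of 7 numbers parted by spaces: the shift along the tool's x, y, z in cm, then the turn, a rotation vector about the tool's x, y, z in rad, then the closure in counts, from 0 (fully open) to 255 (shut). In form: x y z rx ry rz gripper; .... A call has 1 to 12 rows; each row is the pose to reach, as a shift and turn from the pose commanded when the call began, along the tool's axes at that moment; what a row does not reach only later rows make up. A row lasts 1/12 s, in which the tool goes at most 41.7 mm and 7.16 degrees, less where a joint would pass 70% of its speed; a pose out of reach is approached as far as the arm can. A call with a gripper value outside its range is refused whole. The fingers move at their own pace and stop on an object; "force" is the grip in N (left out, the last holds). Time passes only in rows, so rows that repeat a pose let the fingers close. It gives the time, the measured TCP pose, the force and the opening at its end, in the units of the state.
- r.read_state(): the state, without advancing time (a new reading comes with each control period).
- r.read_camera(name): name is "scene" or "side" or "wrist"; returns (picture, depth): 384x512x3 uint8, red, green, blue; 384x512 float32, mm along the optical axis (not along the pixel's ray), 0 where there is no reading.
- r.camera_info(name): a dict with "intrinsics" (3x3 intrinsics, pixels), "extrinsics" (4x4, takes a point from world to camera coordinates). Camera axes: x right, y down, z forward; pixel columns grow to the right and rows downward; lengths in mm; the calibration is good to about 2 mm. A picture is of the moment at which its call begins: read the wrist's pose just before it. camera_info takes no time and is no camera call; for the wrist camera it gives the pose at the moment of the call.
- r.hand_in(): hands the job in, once; it reports no verdict.
Trained networks look in the newest picture that a camera, given by its name, has taken for a name from the list of things; names that differ only in an ending like _2 or _b are one class to them, and where a whole thing is asked for, a point or a joint stands for the part that bears it (a point fixed in the world has none). Each returns a list of dicts, best first, with "score" (0 to 1); they miss things now and then, are a little off and sometimes report something else, mostly with a low value. They report only what shows in the picture. A call takes as long as a camera call. They do not tell look-alikes from the thing itself.
- r.spot_in(camera, name): "box" ([left, top, right, bottom] in pixels, round what is visible of it).
- r.pinpoint(camera, name): "xy" ([column, row] in pixels: a listed point, or the origin of a listed thing).
The state is a dict: "time_s": time; "q": joint angles; "joint_velocities": joint speeds; "joint_efforts": joint torques, N m; "position": TCP position; "eef_rot": TCP orientation; "wrist_force": force on the tool from outside, world axes, zero at the start; "moment": the same for the moment, N m; "finger_gap": opening from 0.0 (shut) to 1.0 (fully open).
Only numpy, scipy, OpenCV 4.12 (cv2) and the standard library are available. Lean on these libraries where they do the work, as an engineer would, in place of code of your own. Each camera call takes 0.05 s, during which the arm holds its last target. There are 200 camera calls.

## Task

The throttle knob has come off the model railway controller. Pick up the loose black knob, turn it so that the flat in its bore matches the flat of the D-shaped shaft (not the other box, whose shaft is fully round), push it fully home on that shaft and press it down until the sprung shaft reaches the bottom of its travel. Keep pressing: finish with the gripper still on the knob, holding it down, and leave the wagon, the tree and the screwdriver where they are.

Things in the scene. Friction and masses are not known exactly. Their poses are not given: they have to be found in the camera images.
- knob: Loose black plastic knob, about 80 g, standing on its underside. Origin: centre of the underside, z up. Round skirt 51 mm across, z 0 to 26 mm; on top a straight grip bar, 46 mm long along x, 20 mm wide along y, z 26 to 53 mm, with a white line on its +x half. A pointed nose on the skirt sticks out to +x, to 36 mm from the axis, z 2 to 22 mm.
- knob_bore (a point): Mouth of the knob's bore, at the knob's origin and with its axes (x to the nose). The bore opens downwards, is 22 mm deep and D-shaped: 21.6 mm across with a flat wall on the nose side, 4.8 mm from the axis. It goes onto the D shaft only if the nose points the way the shaft's flat faces, within about 0.15 rad.
- shaft_seat (a point): Point on the axis of the controller's D-shaped steel shaft, 22 mm below its end and 74 mm above the table when not pressed: the knob's origin lies here when fully home. It moves with the shaft; z up, x points the way the flat faces. Shaft 20 mm across, flat 4 mm from the axis along its 33 mm of visible length, end chamfered 2.5 mm. It is stiff to turn (0.4 N m).
- shaft (a joint): Downward travel of the D shaft in m: 0 is up, 0.008 is the stop at the bottom. The spring takes about 5 N to start and 9 N at the bottom, and pushes the shaft back up when let go.
- controller: Grey control box with the D-shaped shaft in the middle of its top: 120 x 120 x 60 mm, fixed to the table. Origin: centre of the underside. Its shaft may be turned to any angle within 0.4 rad of the box.
- round_box: The other control box, the same outside, fixed, with a fully round steel shaft of 20 mm, 96 mm high above the table, on which the knob does not fit. Origin: centre of the underside.
- wagon: Red toy freight wagon, 150 mm long along its y, 60 mm wide, 77 mm high, standing on the table; a bystander. Origin: centre of the underside.
- tree: Green model fir tree, 130 mm high, widest 70 mm, on a round base; a bystander. Origin: centre of the underside.
- screwdriver: Screwdriver lying on the table; a bystander. Its x runs from handle to tip.
Mind the look-alikes: they are no part of the job. What is meant by the knob is not yellow, and is the smaller of those in its own colour.

How it is judged (in metres and radians):
On the way, in this order (a step that is already met when the one before it is completed fails the run):
1. the knob is lifted off the table in the gripper (height (world z) of knob above 0.03 m and contact force between the fingers and knob above 1 N), for 0.2 s.
2. the knob is fully home on the D shaft (z of knob in the frame of shaft_seat between -0.003 and 0.003 m and horizontal distance between knob and shaft_seat below 0.003 m), for 0.2 s.
At the end, for the whole second after the job is handed in: The knob sits fully home on the D shaft (origin within 3 mm of the seat sideways and in height, flats matched, upright within 0.12 rad), the shaft is pressed down more than 6 of its 8 mm, and the fingers are still on the knob with more than 2 N, all at rest through the last second (all of step 2 and angle between the x axis of knob and the x axis of shaft_seat, either way round below 0.25 rad and angle between knob's own z axis and vertical below 0.12 rad and value of joint shaft above 0.006 m and contact force between the fingers and knob above 2 N and linear speed of knob below 0.02 m/s); the arm keeps its last pose, push and grip.
It fails at once if the wagon is pushed more than 30 mm (distance of wagon from where it was at the start of the episode above 0.03 m).
It fails at once if the tree is pushed more than 30 mm (distance of tree from where it was at the start of the episode above 0.03 m).
It fails at once if the screwdriver is pushed more than 30 mm (distance of screwdriver from where it was at the start of the episode above 0.03 m).
It also fails if it takes over 37 s, if anything falls off the work surface, if the arm or the gripper's body presses on something with over 40 N, if the wrist force passes 120 N, or if a joint passes its speed limit or range.

## Working session

There is one attempt and no reset: what is moved stays moved. The work goes in short steps, Python scripts to look and compute and a tool call to move; the robot and the scene stay as the last step left them, time stands still between calls to the robot, and variables do not carry over. Pictures are saved under pics/ and viewed, about 8 in all and at most 12, crops included, and the job is handed in when it is done.

Besides the shell and the picture viewer there is one more tool, called as name(argument=value, ...), one argument or row to a line, values as JSON. play_rows: Moves the arm, as the interface text tells. Its arguments: {"type":"object","properties":{"increments":{"type":"string"},"force":{"type":"number"}},"required":["increments"]}

```bash
mkdir -p pics; cat > h.py <<'E'
import numpy as np, cv2
from workcell import r
def shot(c,fn=None):
    p,d=r.read_camera(c); i=r.camera_info(c)
    if fn: cv2.imwrite('pics/'+fn,p[:,:,::-1])
    return p,d,np.array(i['intrinsics']),np.array(i['extrinsics'])
def cloud(d,K,E):
    v,u=np.mgrid[:d.shape[0],:d.shape[1]]
    P=np.stack([(u-K[0,2])/K[0,0]*d,(v-K[1,2])/K[1,1]*d,d],-1)
    return (P-E[:3,3])@E[:3,:3]
def onplane(u,v,K,E,z):
    R=E[:3,:3];c=-R.T@E[:3,3];ray=R.T@np.linalg.inv(K)@[u,v,1]
    return c+ray*(z-c[2])/ray[2]
E
python3 - <<'E'
from h import *
print(r.read_state())
a=[]
for c in('scene','side'):
    p,d,K,E=shot(c); W=cloud(d,K,E); a.append(p)
    print(c,'cam pos',-E[:3,:3].T@E[:3,3])
    for n in('knob','controller','round_box','shaft_seat','wagon','tree','screwdriver'):
        for q in r.pinpoint(c,n)[:4]:
            u,v=q['xy']; x=W[min(383,int(v)),min(511,int(u))]
            print(n,round(q['score'],2),np.round(q['xy']),'surf',x.round(),'z0',onplane(u,v,K,E,74 if n=='shaft_seat' else 0).round())
cv2.imwrite('pics/a.png',cv2.resize(a[0],(800,600))[:,:,::-1]);cv2.imwrite('pics/b.png',cv2.resize(a[1],(800,600))[:,:,::-1])
E
```

```text
{'time_s': 0.0, 'q': array([ 1.00272908e+00,  2.91285397e-01, -1.54134563e-01,  1.12668223e+00,
        1.13806679e-05,  1.43153087e+00]), 'joint_velocities': array([-2.26786867e-05, -1.38135030e-03, -5.22566999e-04,  1.05917834e-03,
        1.35955070e-03,  6.39714059e-05]), 'joint_efforts': array([-1.32766279e-03, -5.37146473e+01,  3.31368971e+01,  1.59627636e-02,
       -2.11392608e-04, -1.19334959e-05]), 'position': array([218.0387442 , 477.12960606, 249.72654949]), 'eef_rot': array([ 8.41362221e-01,  5.40471263e-01, -5.95402474e-04,  2.68047875e-04]), 'wrist_force': array([-0.33848493, -0.51504356,  0.31830943]), 'moment': array([-0.04056459, -0.02011315, -0.05503575]), 'finger_gap': 1.0038153393877514}
scene cam pos [1124.97161691 -494.49354867  912.15918977]
knob 0.89 [252. 194.] surf [560.   2.  15.] z0 [552.  12.   0.]
knob 0.78 [252. 233.] surf [663. -92.  36.] z0 [646. -74.   0.]
knob 0.69 [266. 160.] surf [503. 107.  27.] z0 [487. 126.   0.]
controller 0.85 [324. 161.] surf [627. 211.  46.] z0 [603. 248.   0.]
round_box 0.7 [175. 228.] surf [ 542. -225.   61.] z0 [ 503. -
[... 316 characters left out ...]
3.61132124 724.6443405 ]
knob 0.79 [296. 285.] surf [482. 143.  51.] z0 [486. 119.   0.]
knob 0.72 [258. 190.] surf [630. -63.  35.] z0 [640. -89.   0.]
knob 0.59 [283. 237.] surf [539.  38.  29.] z0 [544.  20.   0.]
controller 0.81 [225. 338.] surf [565. 282.  62.] z0 [578. 264.   0.]
round_box 0.58 [335. 171.] surf [ 477. -154.   60.] z0 [ 480. -209.    0.]
shaft_seat 0.64 [222. 322.] surf [573. 270.  95.] z0 [578. 263.  74.]
wagon 0.57 [202. 192.] surf [727.  16.  77.] z0 [762. -39.   0.]
tree 0.68 [151. 317.] surf [707. 286.  50.] z0 [726. 272.   0.]
tree 0.6 [226. 337.] surf [566. 279.  63.] z0 [578. 261.   0.]
screwdriver 0.81 [257. 130.] surf [ 714. -281.    8.] z0 [ 714. -288.    0.]
```

View pics/a.png

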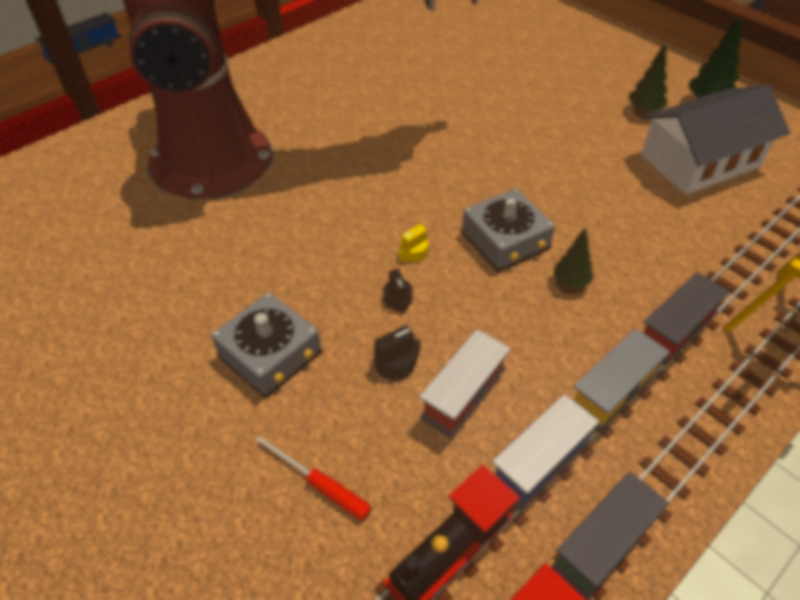

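View pics/b.png

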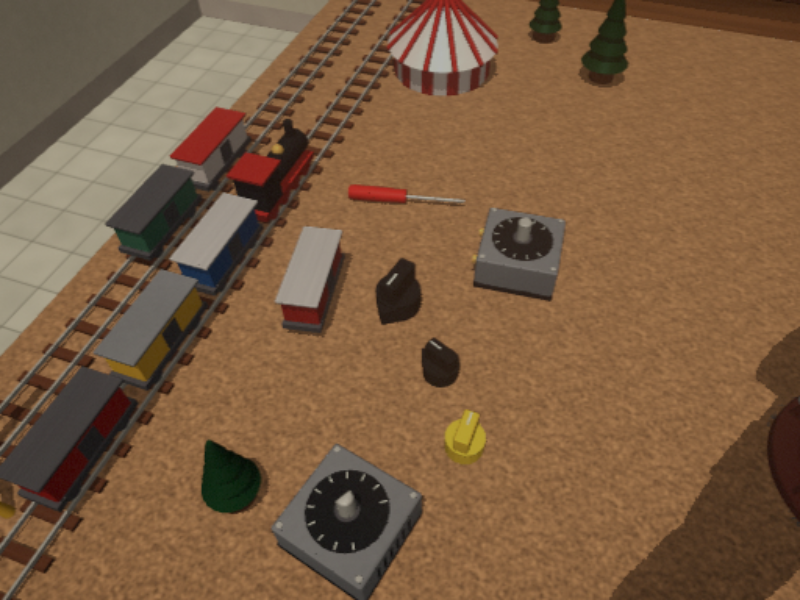

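The scene view shows the small black knob near (397,290) and the larger black look-alike near (397,353). The boxes are at (508,228) and (266,343). The side view also shows the box shafts at (347,503) and (524,230). Next I need the wrist camera's offset so I can look at the shaft and the knob from above.

```bash
cat >> h.py <<'E'
from scipy.spatial.transform import Rotation as Ro
def inc(pos,yaw=None):
    """increments (cm, rad) from present pose to pos with tool down and tool x at yaw (mod pi)"""
    s=r.read_state(); R0=Ro.from_quat(s['eef_rot']); x=R0.as_matrix()[:,0]
    y0=np.arctan2(x[1],x[0])
    if yaw is None: yaw=y0
    yaw=y0+(yaw-y0+np.pi/2)%np.pi-np.pi/2
    c,sn=np.cos(yaw),np.sin(yaw)
    T=np.array([[c,sn,0],[sn,-c,0],[0,0,-1]])
    t=R0.inv().apply(np.array(pos)-s['position'])/10
    print('pos',s['position'].round(1),'yaw0',round(y0,3),'target yaw',round(yaw,3),'inc',t.round(2),(R0.inv()*Ro.from_matrix(T)).as_rotvec().round(3),'q6',s['q'][5].round(2),'t',s['time_s'])
E
python3 - <<'E'
from h import *
s=r.read_state();R=Ro.from_quat(s['eef_rot']).as_matrix()
i=r.camera_info('wrist');E=np.array(i['extrinsics']);print(np.array(i['intrinsics']).round())
print('cam in tool',R.T@(-E[:3,:3].T@E[:3,3]-s['position']));print((R.T@E[:3,:3].T).round(2))
inc([578,262,260]);inc([548,16,200])
E
```

```text
[[326.   0. 257.]
 [  0. 326. 191.]
 [  0.   0.   1.]]
cam in tool [   0.89356784  -72.63226221 -124.40740666]
[[ 1.    0.    0.  ]
 [-0.    0.96  0.28]
 [ 0.   -0.28  0.96]]
pos [218.3 477.5 250.3] yaw0 1.142 target yaw 1.142 inc [-4.64 41.67 -0.97] [-0. -0.  0.] q6 1.43 t 0.8
pos [218.3 477.5 250.3] yaw0 1.142 target yaw 1.142 inc [-28.26  49.17   5.03] [-0. -0.  0.] q6 1.43 t 0.8
```

play_rows(
  increments="-4.6 41.7 0 0 0 0 0;-4.6 41.7 0 0 0 0 0;-4.6 41.7 0 0 0 0 0;-4.6 41.7 0 0 0 0 0;-4.6 41.7 0 0 0 0 0;-4.6 41.7 0 0 0 0 0;-4.6 41.7 0 0 0 0 0;-4.6 41.7 0 0 0 0 0;-4.6 41.7 0 0 0 0 0;-4.6 41.7 0 0 0 0 0;-4.6 41.7 0 0 0 0 0;-4.6 41.7 0 0 0 0 0",
)

```text
time_s: 1.8
position: [580.2, 260.4, 249.5]
eef_rot: [0.842, 0.539, -0.0, -0.0]
wrist_force: [-0.5, -0.6, 0.2]
finger_gap: 1.0
```

```bash
python3 - <<'E'
from h import *
s=r.read_state(); print(s['position'],s['time_s'],s['joint_velocities'].round(3))
p,d,K,E=shot('wrist'); W=cloud(d,K,E)
np.savez('c.npz',p=p,d=d,K=K,E=E)
m=(W[...,2]>85)&(d>0)&(np.hypot(W[...,0]-578,W[...,1]-262)<40)
P=W[m];print(m.sum(),'zmax',np.percentile(P[:,2],[50,95]),'top centroid',P[P[:,2]>90].mean(0))
v,u=np.nonzero(m);print(u.min(),u.max(),v.min(),v.max())
for q in r.pinpoint('wrist','shaft_seat'): print(q,onplane(*q['xy'],K,E,74))
cu,cv=int(u.mean()),int(v.mean())
cv2.imwrite('pics/c.png',cv2.resize(p[max(0,cv-75):cv+75,max(0,cu-100):cu+100],(800,600),interpolation=cv2.INTER_CUBIC)[:,:,::-1]);print(cu,cv)
inc([548,16,200])
E
```

```text
[580.16137565 260.4267403  249.45323556] 1.8 [ 0.052 -0.035 -0.049  0.002  0.011  0.017]
14843 zmax [314.48940782 323.18850056] top centroid [564.23390441 268.34102408 309.98279871]
91 421 163 383
{'xy': [259.0, 173.7], 'score': 0.77} [577.56822199 264.70605029  74.        ]
253 355
pos [577.8 262.4 250. ] yaw0 1.142 target yaw 1.142 inc [-23.64   7.54   5.  ] [-0.001  0.    -0.   ] q6 0.74 t 1.9
```

View pics/c.png

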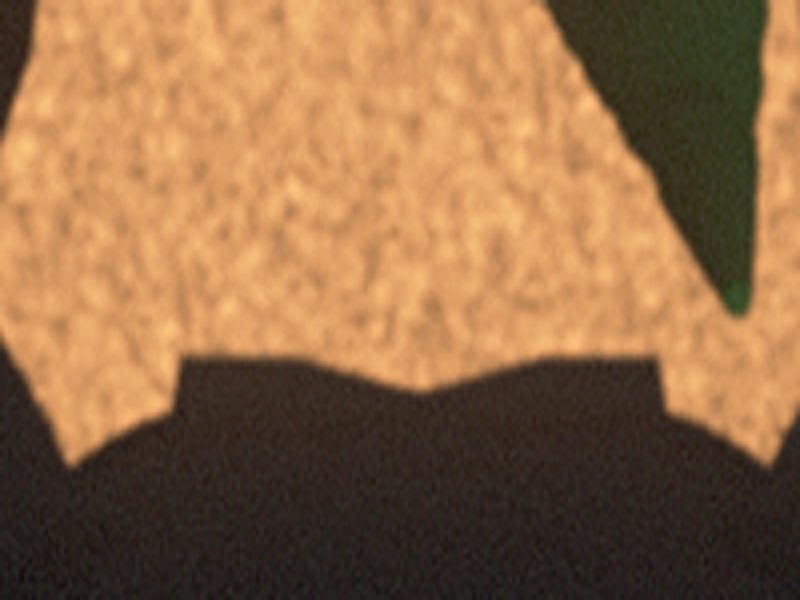

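That crop shows only the gripper, because my mask caught the fingers. The arm was also still settling. I'll retake the picture with it at rest.

```bash
python3 - <<'E'
from h import *
p,d,K,E=shot('wrist'); W=cloud(d,K,E)
np.savez('c.npz',p=p,d=d,K=K,E=E)
m=(W[...,2]>85)&(W[...,2]<110)&(d>0)&(np.hypot(W[...,0]-578,W[...,1]-262)<40)
P=W[m];print(m.sum(),'z',np.percentile(P[:,2],[5,50,95]))
T=P[np.abs(P[:,2]-96)<2]; print('top',len(T),T.mean(0),T.min(0),T.max(0))
# flat: dist from fitted circle
(c,rad)=cv2.minEnclosingCircle(T[:,:2].astype(np.float32));print('enc',c,rad)
m2=(np.abs(W[...,2]-60)<4)&(np.hypot(W[...,0]-578,W[...,1]-262)<100)
print('box rect',cv2.minAreaRect(W[m2][:,:2].astype(np.float32)))
v,u=np.nonzero(m);cu,cv=int(u.mean()),int(v.mean());print(cu,cv)
for q in r.pinpoint('wrist','shaft_seat'): print(q,onplane(*q['xy'],K,E,74))
cv2.imwrite('pics/c2.png',cv2.resize(p[cv-36:cv+36,cu-48:cu+48],(800,600),interpolation=cv2.INTER_CUBIC)[:,:,::-1])
E
```

```text
335 z [87.98494718 96.31153546 97.79967663]
top 274 [574.76373765 269.22629201  96.34541217] [567.53422044 258.37969217  94.01374274] [584.65562711 277.52686082  97.98650026]
enc (577.1583251953125, 268.26776123046875) 9.980703353881836
box rect ((577.396484375, 268.10113525390625), (119.95108795166016, 120.44295501708984), 77.29110717773438)
261 175
{'xy': [261.5, 177.9], 'score': 0.66} [581.21570549 266.42297148  74.        ]
```

View pics/c2.png

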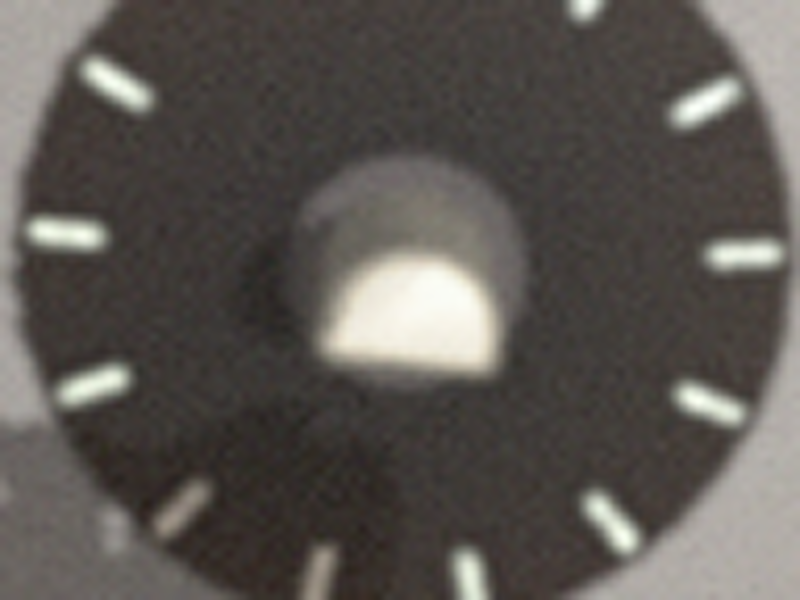

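The crop shows a D shaft, so this is the right box. The flat edge runs from about (320,355) to (498,372) and faces image-down. Now the flat's heading.

```bash
python3 - <<'E'
from h import *
z=np.load('c.npz');p,K,E=z['p'],z['K'],z['E']
o=np.array([213,139]);A,B=[onplane(*(o+(np.array(q)+.5)*.12-.5),K,E,96) for q in((320,355),(498,372))]
t=(B-A)[:2];n=np.array([t[1],-t[0]]);n/=np.linalg.norm(n)
cy=E[1,:2]; n*=np.sign(n@cy)
print(A,B,np.linalg.norm(t),'facing',n,np.arctan2(n[1],n[0]),'mid',(A+B)[:2]/2,'centre est',(A+B)[:2]/2-4*n)
g=p.mean(2); m=np.zeros_like(g,bool); m[140:185,220:300]=(g[140:185,220:300]>170)
n_,l,s,c=cv2.connectedComponentsWithStats(m.astype(np.uint8)); k=l[int(139+320*.12),int(213+420*.12)]
v,u=np.nonzero(l==k);Q=np.array([onplane(a,b,K,E,96)[:2] for a,b in zip(u,v)])
print(s[k],'moment centre',Q.mean(0));w,V=np.linalg.eigh(np.cov(Q.T));print('minor axis angle',np.arctan2(V[1,0],V[0,0]),w**.5*2)
print('proj n max/min about depth centre',((Q-[577.3,268.2])@n).max(),((Q-[577.3,268.2])@n).min(),((Q-[577.3,268.2])@(t/np.linalg.norm(t))).min(),((Q-[577.3,268.2])@(t/np.linalg.norm(t))).max())
inc([548,16,200])
E
```

```text
[574.97797025 258.73248965  96.        ] [584.51509153 275.15037251  96.        ] 18.986931284737693 facing [ 0.86469386 -0.50229925] -0.5262557575018817 mid [579.74653089 266.94143108] centre est [576.28775546 268.95062807]
[252 170  20  13 208] moment centre [575.23349949 269.72282563]
minor axis angle 2.661603829764844 [6.15746875 8.89020462]
proj n max/min about depth centre 2.5528312177336643 -8.58101719744162 -8.537352449139227 8.351032000795268
pos [577.3 263.1 250.5] yaw0 1.143 target yaw 1.143 inc [-23.7    7.58   5.05] [-0.  0. -0.] q6 0.74 t 2.0
```

play_rows(
  increments="-23.7 7.6 4 0 0 0 0;-23.7 7.6 4 0 0 0 0;-23.7 7.6 4 0 0 0 0;-23.7 7.6 4 0 0 0 0;-23.7 7.6 4 0 0 0 0;-23.7 7.6 4 0 0 0 0;-23.7 7.6 4 0 0 0 0;-23.7 7.6 4 0 0 0 0;-23.7 7.6 4 0 0 0 0",
)

```text
time_s: 2.75
position: [548.7, 16.0, 210.8]
eef_rot: [0.841, 0.541, 0.0, 0.0]
wrist_force: [-0.6, 0.6, 0.3]
finger_gap: 1.0
```

```bash
python3 - <<'E'
from h import *
r.read_camera('wrist')
p,d,K,E=shot('wrist'); W=cloud(d,K,E); np.savez('k.npz',p=p,d=d,K=K,E=E)
c0=np.array([548,16])
near=(d>0)&(np.hypot(W[...,0]-c0[0],W[...,1]-c0[1])<60)
T=W[near&(W[...,2]>47)&(W[...,2]<62)];print('bar top',len(T),T.mean(0),cv2.minAreaRect(T[:,:2].astype(np.float32)))
w,V=np.linalg.eigh(np.cov(T[:,:2].T));print('bar axis',np.arctan2(V[1,1],V[0,1]))
S=W[near&(W[...,2]>20)&(W[...,2]<30)];print('skirt top',len(S),cv2.minEnclosingCircle(S[:,:2].astype(np.float32)))
for q in r.pinpoint('wrist','knob'): print(q,onplane(*q['xy'],K,E,0))
u,v,_=K@(E[:3,:3]@[*c0,50]+E[:3,3])/(E[:3,:3]@[*c0,50]+E[:3,3])[2];print(u,v)
cu=int(min(max(u,100),412));cv=int(min(max(v,75),309));print(cu,cv)
cv2.imwrite('pics/k.png',cv2.resize(p[cv-75:cv+75,cu-100:cu+100],(800,600),interpolation=cv2.INTER_CUBIC)[:,:,::-1])
inc([548,16,200])
E
```

```text
bar top 1122 [544.69819438  26.57491061  53.36168495] ((545.7946166992188, 25.924564361572266), (19.602373123168945, 46.3382682800293), 66.27294158935547)
bar axis 2.736149776202417
skirt top 1072 ((550.86083984375, 24.099124908447266), 30.5727481842041)
{'xy': [328.1, 62.6], 'score': 0.95} [483.46760851 122.42269061   0.        ]
{'xy': [264.9, 166.9], 'score': 0.85} [551.72768707  25.35723117   0.        ]
{'xy': [223.8, 270.5], 'score': 0.72} [ 6.43417743e+02 -6.75376886e+01  5.68434189e-14]
255.01146239614837 179.0221046213528
255 179
pos [549.1  16.8 210.7] yaw0 1.144 target yaw 1.144 inc [-0.12 -0.07  1.07] [ 0.001 -0.    -0.   ] q6 0.32 t 2.9
```

View pics/k.png

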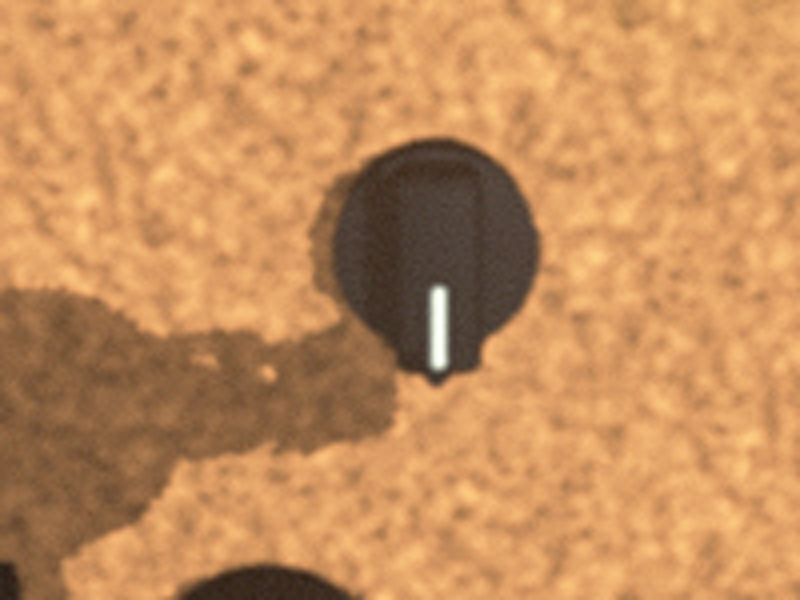

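The crop shows the small black knob with its nose and white line image-down, along tool +y. Its nose heading is about -0.41 rad, and the bar measures 46.3 x 19.6 mm with its top at z 53, which matches the given sizes. Now to approach it.

```bash
python3 - <<'E'
from h import *
inc([545.6,26.1,80],1.161);inc([545.6,26.1,47],1.161)
E
```

```text
pos [549.1  16.8 210.7] yaw0 1.144 target yaw 1.161 inc [ 0.7  -0.71 13.07] [ 0.001 -0.    -0.017] q6 0.32 t 2.9
pos [549.1  16.8 210.7] yaw0 1.144 target yaw 1.161 inc [ 0.7  -0.71 16.37] [ 0.001 -0.    -0.017] q6 0.32 t 2.9
```

play_rows(
  increments="0.7 -0.7 4 0 0 -0.017 0;0.7 -0.7 8 0 0 -0.017 0;0.7 -0.7 11 0 0 -0.017 0;0.7 -0.7 13 0 0 -0.017 0;0.7 -0.7 14.5 0 0 -0.017 0;0.7 -0.7 15.6 0 0 -0.017 0;0.7 -0.7 16.4 0 0 -0.017 0;0.7 -0.7 16.4 0 0 -0.017 0;0.7 -0.7 16.4 0 0 -0.017 0",
  force=60,
)

```text
time_s: 3.65
position: [545.6, 25.1, 46.4]
eef_rot: [0.836, 0.548, -0.0, -0.0]
wrist_force: [0.6, -0.3, -0.5]
finger_gap: 1.001
```

play_rows(
  increments="0 0 0 0 0 0 255;0 0 0 0 0 0 255;0 0 0 0 0 0 255;0 0 0 0 0 0 255;0 0 0 0 0 0 255;0 0 0 0 0 0 255;0 0 0 0 0 0 255;0 0 0 0 0 0 255;0 0 0 0 0 0 255;0 0 0 0 0 0 255",
)

```text
time_s: 4.48
position: [545.8, 24.3, 46.7]
eef_rot: [0.837, 0.548, 0.0, 0.0]
wrist_force: [-0.4, 0.5, 5.9]
finger_gap: 0.224
```

```bash
python3 - <<'E'
from h import *
s=r.read_state();print(s['finger_gap'],s['wrist_force'])
inc([545.6,26.1,180])
E
```

```text
0.2244760704291254 [-0.41572027  0.47294957  5.91349815]
pos [545.8  24.3  46.7] yaw0 1.159 target yaw 1.159 inc [  0.15  -0.08 -13.33] [ 0.001 -0.    -0.   ] q6 0.32 t 4.4833
```

play_rows(
  increments="0 0 -3 0 0 0 255;0 0 -6 0 0 0 255;0 0 -10 0 0 0 255;0 0 -13.3 0 0 0 255;0 0 -13.3 0 0 0 255;0 0 -13.3 0 0 0 255;0 0 -13.3 0 0 0 255",
)

```text
time_s: 5.07
position: [545.0, 24.4, 178.5]
eef_rot: [0.837, 0.548, -0.0, -0.0]
wrist_force: [0.1, 0.4, -1.3]
finger_gap: 0.223
```

```bash
python3 - <<'E'
from h import *
s=r.read_state();print(s['finger_gap'],s['wrist_force'])
inc([577.6,268.2,170],1.061)
E
```

```text
0.22315897596686116 [ 0.12333817  0.38876967 -1.25893875]
pos [545.   24.4 178.5] yaw0 1.159 target yaw 1.061 inc [23.65 -6.77  0.85] [-0.001  0.     0.098] q6 0.32 t 5.0667
```

play_rows(
  increments="4 -1.1 0 0 0 0.098 255;8 -2.3 0 0 0 0.098 255;12 -3.4 0 0 0 0.098 255;16 -4.6 0 0 0 0.098 255;19.5 -5.6 0.4 0 0 0.098 255;22 -6.3 0.4 0 0 0.098 255;23.65 -6.8 0.4 0 0 0.098 255;23.65 -6.8 0.4 0 0 0.098 255;23.65 -6.8 0.4 0 0 0.098 255;23.65 -6.8 0.4 0 0 0.098 255;23.65 -6.8 0.4 0 0 0.098 255",
)

```text
time_s: 5.98
position: [577.5, 267.1, 174.5]
eef_rot: [0.863, 0.505, -0.001, -0.0]
wrist_force: [-0.4, -0.4, -0.2]
finger_gap: 0.222
```

```bash
python3 - <<'E'
from h import *
p,d,K,E=shot('side','s.png');W=cloud(d,K,E)
q=np.array([577,268,110]);c=E[:3,:3]@q+E[:3,3];u,v,_=(K@c/c[2]).astype(int);print(u,v)
b=shot('wrist')[0]
a=cv2.resize(p[max(0,v-75):v+75,max(0,u-66):u+67],(400,450),interpolation=cv2.INTER_CUBIC)
b=cv2.resize(b[100:384,130:383],(400,450))
cv2.imwrite('pics/s.png',np.hstack([a,b])[:,:,::-1])
inc([577.6,268.2,150],1.061)
E
```

```text
219 316
pos [577.8 267.2 175.1] yaw0 1.06 target yaw 1.061 inc [ 0.08 -0.07  2.51] [-0.     0.001 -0.001] q6 0.83 t 6.0833
```

View pics/s.png

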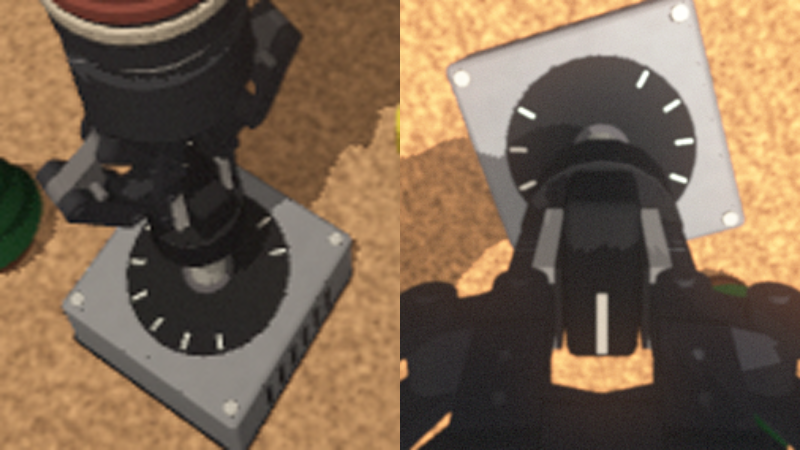

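The left half shows the knob held upright above the D shaft, with the shaft visible under it at (207,275). The right half shows the knob in the jaws with its white line at (601,325). I'll descend onto the chamfer.

play_rows(
  increments="0.1 -0.05 1 0 0 0 255;0.1 -0.05 2 0 0 0 255;0.1 -0.05 2.8 0 0 0 255;0.1 -0.05 3.2 0 0 0 255;0.1 -0.05 3.5 0 0 0 255;0.1 -0.05 3.8 0 0 0 255;0.1 -0.05 3.8 0 0 0 255;0.1 -0.05 3.8 0 0 0 255",
)

```text
time_s: 6.75
position: [577.7, 269.1, 137.6]
eef_rot: [0.863, 0.506, -0.0, 0.0]
wrist_force: [-2.1, -3.2, 4.8]
finger_gap: 0.224
```

play_rows(
  increments="-0.1 0 0 0 0 0 255;-0.1 0 0.1 0 0 0 255;-0.1 0 0.3 0 0 0 255;-0.1 0 0.5 0 0 0 255;-0.1 0 0.5 0 0 0 255;-0.1 0 0.5 0 0 0 255",
)

```text
time_s: 7.25
position: [577.8, 268.5, 133.1]
eef_rot: [0.863, 0.506, 0.0, 0.0]
wrist_force: [-2.5, -3.2, 6.5]
finger_gap: 0.221
```

```bash
python3 - <<'E'
from h import *
s=r.read_state();R=Ro.from_quat(s['eef_rot']);print(s['wrist_force'],'tool',R.inv().apply(s['wrist_force']),R.inv().apply(s['moment']))
inc([577.6,268.2,120.7],1.061)
E
```

```text
[-2.5440953  -3.23666204  6.4717627 ] tool [-4.06364596 -0.6340773  -6.47432174] [ 0.06070236 -0.92288939  0.03252259]
pos [577.8 268.5 133.1] yaw0 1.061 target yaw 1.061 inc [-0.04 -0.    1.24] [ 0.001 -0.    -0.   ] q6 0.83 t 7.25
```

play_rows(
  increments="-0.1 0 0 0 0 0 255;-0.15 0 0 0 0 0 255;-0.15 0 0 0 0 0 255;-0.15 0 0 0 0 0 255",
)

```text
time_s: 7.58
position: [577.2, 267.4, 132.4]
eef_rot: [0.863, 0.506, 0.0, 0.0]
wrist_force: [1.1, -0.8, 0.3]
finger_gap: 0.222
```

```bash
python3 - <<'E'
from h import *
s=r.read_state();R=Ro.from_quat(s['eef_rot']);print(s['wrist_force'],'tool',R.inv().apply(s['wrist_force']),R.inv().apply(s['moment']))
inc([577.6,268.2,120.7],1.061)
p,d,K,E=shot('side');W=cloud(d,K,E)
q=np.array([577,268,100]);c=E[:3,:3]@q+E[:3,3];u,v,_=(K@c/c[2]).astype(int)
a=cv2.resize(p[max(0,v-40):v+50,max(0,u-60):u+60],(800,600),interpolation=cv2.INTER_CUBIC)
cv2.imwrite('pics/s2.png',a[:,:,::-1])
# profile down the column through shaft: depth-derived z
for vv in range(v-15,v+40,2): print(vv,W[vv,u].round(0),p[vv,u])
E
```

```text
[ 1.10989233 -0.79934823  0.33943137] tool [-0.15579679  1.35906705 -0.33866848] [-0.54247814  0.01155201 -0.02823993]
pos [577.2 267.4 132.4] yaw0 1.061 target yaw 1.061 inc [ 0.09 -0.    1.17] [ 0.001 -0.001 -0.   ] q6 0.83 t 7.5833
304 [578. 259. 139.] [27 25 24]
306 [577. 262. 139.] [29 26 25]
308 [575. 267. 142.] [28 24 23]
310 [574. 269. 141.] [29 27 27]
312 [573. 272. 141.] [25 25 24]
314 [572. 275. 139.] [27 23 22]
316 [571. 277. 140.] [43 40 39]
318 [570. 280. 139.] [40 38 36]
320 [569. 281. 134.] [31 29 27]
322 [571. 281. 124.] [28 26 25]
324 [572. 280. 113.] [41 39 35]
326 [571. 283. 112.] [42 39 37]
328 [569. 287. 115.] [45 43 41]
330 [568. 289. 113.] [42 40 39]
332 [569. 289. 103.] [31 28 28]
334 [570. 289.  93.] [33 29 29]
336 [576. 282.  62.] [42 41 38]
338 [574. 285.  63.] [45 44 42]
340 [573. 288.  63.] [44 41 38]
342 [572. 291.  62.] [44 42 38]
344 [570. 295.  65.] [44 42 40]
346 [569. 298.  63.] [44 43 41]
348 [426. 484. 725.] [46 43 41]
350 [567. 304.  63.] [47 45 42]
352 [566. 306.  61.] [46 42 41]
354 [564. 309.  63.] [143 138 132]
356 [564. 311.  59.] [154 148 142]
358 [562. 315.  61.] [155 149 142]
```

View pics/s2.png

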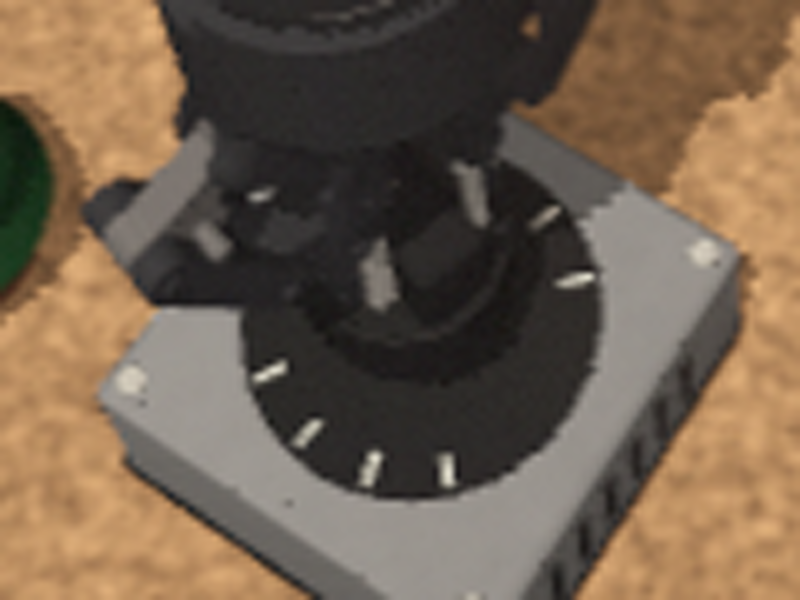

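The picture shows the knob over the shaft, with its skirt around (430,350), top at z 113, so the underside is at about 87. The forces dropped to almost zero, so the bore is sliding on. I'll continue down.

play_rows(
  increments="0 0 0.4 0 0 0 255;0 0 0.8 0 0 0 255;0 0 1.1 0 0 0 255;0 0 1.1 0 0 0 255;0 0 1.1 0 0 0 255",
)

```text
time_s: 8.05
position: [576.9, 267.1, 120.9]
eef_rot: [0.863, 0.506, 0.0, 0.0]
wrist_force: [4.5, -1.3, -3.1]
finger_gap: 0.222
```

```bash
python3 - <<'E'
from h import *
s=r.read_state();R=Ro.from_quat(s['eef_rot']);print(s['wrist_force'],'tool',R.inv().apply(s['wrist_force']),R.inv().apply(s['moment']))
inc([577.2,267.4,113],1.061)
E
```

```text
[ 4.49828616 -1.25755711 -3.09714397] tool [1.09862161 4.53889624 3.09835125] [-1.11398954  0.26648526 -0.01478452]
pos [576.9 267.1 120.9] yaw0 1.061 target yaw 1.061 inc [0.04 0.01 0.79] [ 0.  0. -0.] q6 0.83 t 8.05
```

play_rows(
  increments="0.03 0.06 0 0 0 0 255;0.03 0.06 0.1 0 0 0 255;0.03 0.06 0.2 0 0 0 255;0.03 0.06 0.3 0 0 0 255;0.03 0.06 0.3 0 0 0 255",
)

```text
time_s: 8.47
position: [577.2, 267.2, 118.4]
eef_rot: [0.863, 0.506, -0.0, 0.0]
wrist_force: [-0.3, -2.2, 4.0]
finger_gap: 0.222
```

```bash
python3 - <<'E'
from h import *
s=r.read_state();R=Ro.from_quat(s['eef_rot']);print(s['wrist_force'],'tool',R.inv().apply(s['wrist_force']),R.inv().apply(s['moment']),s['position'])
E
```

```text
[-0.34350098 -2.24766014  4.02796084] tool [-2.13001518  0.79679288 -4.02772814] [-0.31752495 -0.53526884 -0.05460752] [577.19946793 267.2033018  118.44043092]
```

play_rows(
  increments="-0.02 0 0.1 0 0 0 255;-0.02 0 0.2 0 0 0 255;-0.02 0 0.3 0 0 0 255;-0.02 0 0.4 0 0 0 255;-0.02 0 0.4 0 0 0 255;-0.02 0 0.4 0 0 0 255",
)

```text
time_s: 8.97
position: [577.2, 267.2, 114.7]
eef_rot: [0.863, 0.506, 0.0, -0.0]
wrist_force: [-0.3, -3.1, 6.2]
finger_gap: 0.226
```

play_rows(
  increments="0 0 0.1 0 0 0 255;0 0 0.2 0 0 0 255;0 0 0.2 0 0 0 255;0 0 0.2 0 0 0 255",
)

```text
time_s: 9.3
position: [577.2, 267.2, 112.8]
eef_rot: [0.863, 0.506, 0.0, -0.0]
wrist_force: [-0.8, -2.3, 8.3]
finger_gap: 0.221
```

play_rows(
  increments="0 0 0.1 0 0 0 255;0 0 0.15 0 0 0 255;0 0 0.15 0 0 0 255;0 0 0.15 0 0 0 255;0 0 0.15 0 0 0 255",
)

```text
time_s: 9.72
position: [577.3, 267.2, 112.5]
eef_rot: [0.863, 0.506, 0.001, 0.0]
wrist_force: [-3.5, -3.4, 15.8]
finger_gap: 0.222
```

```bash
python3 - <<'E'
from h import *
p,d,K,E=shot('side');W=cloud(d,K,E)
s=r.read_state();R=Ro.from_quat(s['eef_rot']);print(s['position'],'tool',R.inv().apply(s['wrist_force']),R.inv().apply(s['moment']),s['joint_velocities'].round(3))
q=np.array([577,268,100]);c=E[:3,:3]@q+E[:3,3];u,v,_=(K@c/c[2]).astype(int)
for vv in range(v-6,v+34,2): print(vv,W[vv,u].round(0))
E
```

```text
[577.29392762 267.20158715 112.46761223] tool [ -5.11195644  -1.77757809 -16.79969262] [ 0.30729209 -1.11859565 -0.02413581] [-0.     0.002 -0.002 -0.001 -0.     0.001]
313 [577. 266. 121.]
315 [576. 269. 121.]
317 [575. 272. 121.]
319 [573. 275. 121.]
321 [573. 278. 119.]
323 [571. 280. 118.]
325 [572. 280. 109.]
327 [572. 281. 103.]
329 [574. 281.  92.]
331 [572. 284.  93.]
333 [571. 287.  92.]
335 [570. 289.  90.]
337 [571. 289.  79.]
339 [572. 289.  71.]
341 [573. 290.  63.]
343 [572. 292.  61.]
345 [570. 295.  61.]
347 [569. 299.  62.]
349 [568. 302.  63.]
351 [566. 305.  61.]
```

The stop was reached at TCP z 112.5, where the force rose from 8 to 17 N. The skirt top at z 92 puts the underside at 66, which is 74 minus 8. The arm is at rest, so I'm handing in.

```bash
python3 -c "
from workcell import r
print(r.hand_in()); s=r.read_state(); print(s['time_s'],s['position'],s['wrist_force'],s['finger_gap'])"
```

```text
the job is handed in; nothing more can be done
None
the job is handed in; nothing more can be done
```

I gripped the small black knob by its bar at 60 N and turned it about 0.1 rad to match the flat of the D shaft. I then slid it on, pressed it to the bottom stop and handed the job in at about 9.8 s with the gripper still holding it down. The hand-in gives no verdict, so success rests on the checks below.

- **Home and pressed:** the skirt top was at z ≈ 92 mm, which puts the underside at about 66 mm, the seat at full 8 mm travel. The force rose from about 8 N to 17 N within 0.3 mm, as expected at the stop.
- **Grip and rest:** the jaws stayed at 0.22 open, about 19 mm, on the 20 mm bar. The joints were still to within 0.002 rad/s.
- **Flats:** I measured the shaft's flat at -0.53 and -0.48 rad by two methods and used -0.51. There was almost no moment about the vertical axis after insertion.
- **Disagreements:** the two estimates of the shaft's centre differed by about 1 mm. The knob rubbed sideways with about 4–5 N during insertion, which I corrected by 1–2 mm shifts, and about 5 N of sideways force remained at the end.
- **Not checked:** I did not re-measure the wagon, tree or screwdriver, though the arm never worked near them.

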